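Lay the hold-down bar over a shoe last and lock it

TASK

Take the aluminium hold-down bar from its sloping rest and lay it across the two notched posts of the green jig, over the shoe last: flat, down in both notches and centred end to end. Do not drop it: keep hold of it until it rests in both notches, then let go and swing the red keeper fully across the end of the bar to its stop. Leave the hammer, the screwdriver and the glue jar where they are.

Things in the scene. Friction and masses are not known exactly. Their poses are not given: they have to be found in the camera images.
- bar: Loose aluminium bar, 0.3-0.6 kg, 250 long (y) x 40 (x) x 14 thick; on its top's middle a brown wooden handle block 40 (x) x 24 (y), from 14 to 56 above the underside. Origin: centre of underside; z: normal, towards the handle. Same either way round. Starts on the rest, length level, handle leaning 30 deg from vertical to the rest's +x (about away from the robot): pick or lay it with tilted tool.
- rest: Fixed wooden rest, base 150 (x) x 210 (y); two sloping cheeks at y = -85 and +85, up to about 105 high. The slope falls 30 deg towards its +x and ends in a lip 12 high against the bar's lower edge. Origin: centre of its underside, z up. The bar lifts off along its own z.
- jig: Fixed green jig, base 200 (x) x 280 (y); origin: centre of underside, z up. Posts at y = -85 and +85, 22 thick, each with an open-topped notch along y centred on x = 0: floor at z = 90, 46 wide, yellow flared sides to z = 114. Laid, the bar's origin is at (0, 0, 90), its y along the jig's y. A fixed shoe last, sole up, between the posts: top z = 78 (heel 90, x = -66), clear of the bar.
- keeper (a joint): Angle of the red keeper, a flat arm 80 long, 14 wide, turning level about an upright pivot. 0 = closed at its stop, over the bar's end on the jig's +y side; range 0 to 1.8, starts open at 1.2 to 1.6. At angle a the arm points along (-cos a, sin a) in the jig's x, y. Needs about 1 N at the knob; stays where left. Arm z = 108 to 116: it clears the laid bar's top by 4.
- keeper_pivot (a point): The keeper's pivot axis, at the underside of the arm: at (50, 110, 108) in the jig's frame. The steel pillar below it is 24 in diameter.
- keeper_knob (a point): A point 25 above the arm's underside on the axis of the black upright knob near the keeper's free end: knob 16 in diameter, 34 high, standing on the arm from 116 to 150 above the bench, 75 from the pivot axis. Push or pinch it to turn the keeper.
- hammer: Bystander: a hammer lying on the bench beyond the work, origin at the middle of its underside.
- screwdriver: Bystander: a red-handled screwdriver lying on the bench beyond the work.
- glue_jar: Bystander: an amber glue jar with yellow cap, 60 in diameter, 85 high, standing on the bench; origin at the centre of its underside.

How it is judged:
On the way, in this order (a step that is already met when the one before it is completed fails the run):
1. the bar lies in both notches, flat and centred, while the fingers still hold it (x of bar in the frame of jig between -0.008 and 0.008 m and y of bar in the frame of jig between -0.015 and 0.015 m and z of bar in the frame of jig between 0.085 and 0.096 m and angle between bar's own z axis and vertical below 0.09 rad and angle between the y axis of bar and the y axis of jig, either way round below 0.08 rad and linear speed of bar below 0.05 m/s and contact force between the fingers and bar above 0.5 N), for 0.1 s.
2. with the bar in its notches, the keeper is swung across its end to the stop (x of bar in the frame of jig between -0.008 and 0.008 m and y of bar in the frame of jig between -0.015 and 0.015 m and z of bar in the frame of jig between 0.085 and 0.094 m and angle between bar's own z axis and vertical below 0.06 rad and angle between the y axis of bar and the y axis of jig, either way round below 0.07 rad and value of joint keeper below 0.2 rad), for 0.2 s.
At the end, for the whole second after the job is handed in: The bar lies at rest in both notches of the jig: underside within 5 mm of the notch floor, centred within 8 mm across and 15 mm along, level within 3.4 degrees and along the posts within 4 degrees, handle up; the keeper is within 0.2 rad of its stop (all of step 2 and linear speed of bar below 0.02 m/s); the robot touches nothing.
It fails at once if the bar is dropped on to the bench (height (world z) of bar below 0.04 m).
It fails at once if the hammer, the screwdriver or the glue jar is moved more than 30 mm or the jar tipped over (distance of any of hammer, screwdriver, glue_jar from where it was at the start of the episode above 0.03 m or angle between glue_jar's own z axis and vertical above 0.5 rad).
It also fails if it takes over 54 s, if anything falls off the work surface, if the arm or the gripper's body presses on something with over 40 N, if the wrist force passes 120 N, or if a joint passes its speed limit or range.

ROBOT

A 6-joint arm with a two-finger parallel gripper is mounted at the origin on the work surface. World frame = base frame: x ahead of the robot, y to its left, z up, the work surface at z = 0. Lengths are in m, angles in rad, forces in N, time in s.
With the tool pointing down it reaches from about 0.35 to 0.725 m from the base axis. Payload 4.3 kg.
Tool frame: the origin (TCP) lies midway between the tips of the shut fingers; the grasp point (between the pads) lies 19 mm behind it; z points along the fingers, y is the line along which they close (so a half turn about z gives the same grasp; the last joint's range is limited). The gripper opens to 85 mm and grips with 20 to 120 N. Pads are 22 mm wide; open, the fingers measure 114 mm over their backs; the gripper's body (76 mm by 85 mm) begins 54 mm behind the grasp point. The pads swing forward as they close: fully open they stand 13 mm farther back than shut.
Start: joints at [1.224, 0.377, 0.081, 1.274, 0, 1.46], TCP at [0.135, 0.559, 0.231] pointing down, gripper open.
Joint ranges: [-2.72, 2.72], [-0.84, 1.66], [-1.02, 1.22], [-1.77, 2.12], [-1.37, 1.28], [-3.14, 3.14]. Speed limits (rad/s): [2.57, 2.57, 3.14, 3.14, 3.14, 3.14].

INTERFACE

Orientations are given as a rotation vector (axis times angle).
In Python, from workcell import sensors, snapshot, workorder gives the robot as it stands. The module is installed in compiled form; this text tells all that it offers.
- The arm moves only by the tool move_arm, never from a script. Its argument "series" is one flat list of numbers, 5 for each row, row after row: the closure, from 0 (fully open) to 1 (shut), then the shift along the tool's x, y, z in units of 0.03 m (1.0 is 0.03 m), then the turn about the tool's z in units of 0.12 rad (1.0 is 0.12 rad). A call has 1 to 5 rows; each row shifts and turns the commanded pose from where the row before left it, along the tool's axes as they then stand; what a row does not reach is not made up. A row lasts 1/12 s, in which the tool goes at most 41.7 mm and 7.16 degrees, less where a joint would pass 70% of its speed; a pose out of reach is approached as far as the arm can. A call with a number of a shift or a turn outside -1 to 1 is refused whole. A call with a gripper value outside its range is refused whole. The fingers move at their own pace and stop on an object; "squeeze" is the grip in N (left out, the last holds). Time passes only in rows, so rows that do not move let the fingers close. It gives the time, the measured TCP pose, the force, the opening and the grip force at its end, in the units of the state.
- sensors.get_obs(): the state, without advancing time (a new reading comes with each control period).
- snapshot(name): name is "scene" or "top"; returns a dict with "frame" (480x640x3 uint8, red, green, blue), "depth" (480x640 float32, m along the optical axis (not along the pixel's ray), 0 where there is no reading), "camera_matrix" (3x3 intrinsics, pixels), "R" (3x3) and "t" (3): a world point X has camera coordinates R X + t. Camera axes: x right, y down, z forward; pixel columns grow to the right and rows downward; lengths in m; the calibration is good to about 2 mm. A picture is of the moment at which its call begins.
- workorder.close_job(): hands the job in; it is judged then, once.
The state is a dict: "time_s": time; "joints": joint angles; "joint_velocities": joint speeds; "effort": joint torques, N m; "position": TCP position; "ee_rot": TCP orientation; "force": force on the tool from outside, world axes, zero at the start; "torque": the same for the moment, N m; "opening": finger opening in m; "grip_force": force on a finger pad.
Only numpy, scipy, OpenCV 4.12 (cv2) and the standard library are available. Lean on these libraries where they do the work, as an engineer would, in place of code of your own. Each camera call takes 0.05 s, during which the arm holds its last target. There are 200 camera calls.

## Working session

There is one attempt and no reset: what is moved stays moved. The work goes in short steps, Python scripts to look and compute and a tool call to move; the robot and the scene stay as the last step left them, time stands still between calls to the robot, and variables do not carry over. Pictures are saved under pics/ and viewed, at most 10 in all, crops included, and the job is handed in when it is done.

Besides the shell and the picture viewer there is one more tool, called after ">>>" as name(argument=value, ...) on one line, values as JSON. move_arm: Moves the arm, as the interface text tells. Its arguments: {"type":"object","properties":{"series":{"type":"array"},"squeeze":{"type":"number"}},"required":["series"]}

```bash
mkdir -p pics; cat > h.py <<'E'
import numpy as np, cv2
from scipy.spatial.transform import Rotation as Ro
from workcell import sensors, snapshot, workorder
def cloud(s):
    d=s['depth'];K=s['camera_matrix'];v,u=np.mgrid[:480,:640]
    P=np.stack([(u-K[0,2])/K[0,0]*d,(v-K[1,2])/K[1,1]*d,d],-1)
    W=(P-s['t'])@s['R']; W[d==0]=np.nan
    return W
E
python3 - <<'E'
from h import *
for n in('top','scene'):
    s=snapshot(n);cv2.imwrite(f'pics/{n}0.png',s['frame'][:,:,::-1]);np.savez(f'{n}0.npz',**s)
    print(n,s['camera_matrix'].round(1).tolist(),(-s['R'].T@s['t']).round(3),s['R'].round(2).tolist(),(s['depth']>0).mean())
o=sensors.get_obs();print(o)
E
```

```text
top [[433.0, 0.0, 312.6], [0.0, 433.0, 238.2], [0.0, 0.0, 1.0]] [0.466 0.052 0.992] [[0.02, -1.0, 0.03], [-0.99, -0.03, -0.12], [0.12, -0.03, -0.99]] 0.9960188802083333
scene [[603.0, 0.0, 313.8], [0.0, 603.0, 253.4], [0.0, 0.0, 1.0]] [ 1.124 -0.17   0.956] [[0.4, 0.91, -0.01], [0.75, -0.34, -0.57], [-0.53, 0.22, -0.82]] 0.9961165364583333
{'time_s': 0.1, 'joints': array([1.22369467e+00, 3.77981915e-01, 7.97931252e-02, 1.27440248e+00,
       3.09088327e-06, 1.46047294e+00]), 'joint_velocities': array([-0.0001643 , -0.0013799 ,  0.00460972,  0.0017867 , -0.00064806,
       -0.00068481]), 'effort': array([ 1.39940152e-03, -4.64694393e+01,  2.70582336e+01,  1.20106971e-02,
       -9.19978947e-05, -1.00702277e-05]), 'position': array([0.13468886, 0.55841265, 0.23047195]), 'ee_rot': array([-3.71013652e-01, -3.11919381e+00,  2.74460125e-03]), 'force': array([-0.07297415,  0.37699109,  0.10374319]), 'torque': array([ 0.02580858, -0.03875426, -0.05440235]), 'grip_force': 0.0, 'opening': 0.08539663432229103}
```

View pics/top0.png

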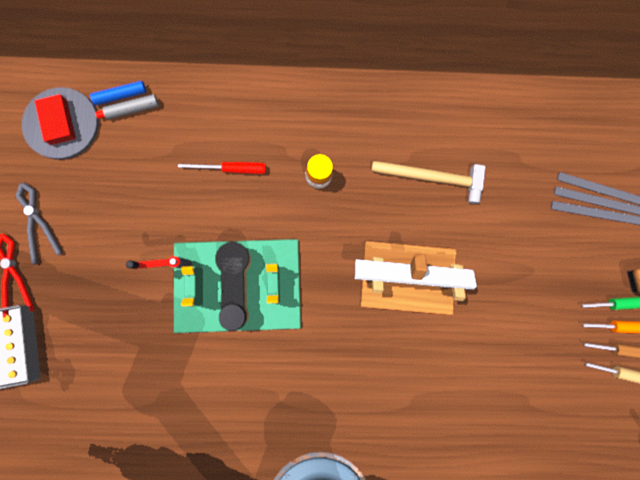

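View pics/scene0.png

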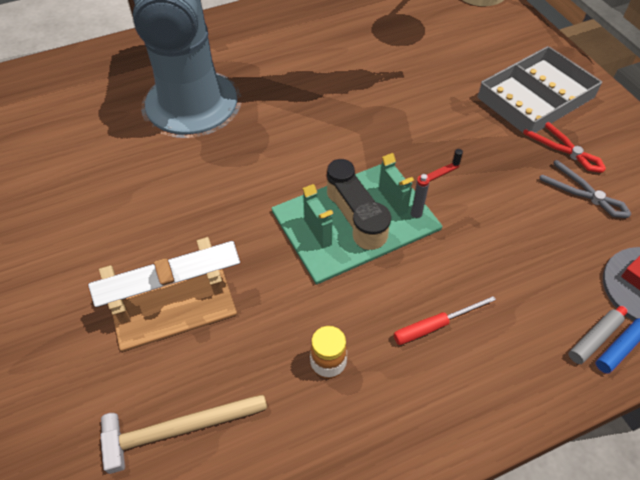

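The top view shows the jig at about (237,285), the keeper pivot at (175,262) with its knob at (131,265), and the bar at about (415,273) with its handle at (420,266). The jar is at (320,170), the hammer at (430,178) and the screwdriver at (225,168). The scene view agrees.

```bash
python3 - <<'E'
from h import *
def fit(P):
    c=P.mean(0);w,v=np.linalg.eigh(np.cov((P-c).T));return c,v,w
for n in('top','scene'):
    s=dict(np.load(f'{n}0.npz'));W=cloud(s);hsv=cv2.cvtColor(s['frame'],cv2.COLOR_RGB2HSV)
    H,S,V=[hsv[:,:,i].astype(int) for i in range(3)];x,y,z=np.moveaxis(W,-1,0)
    box=(x>.25)&(x<.6)
    # bar
    m=(S<40)&(V>140)&(x>.3)&(x<.56)&(y<-.0)&(y>-.42)&(z>.05)
    P=W[m];c,v,w=fit(P);nn=v[:,0]*np.sign(v[2,0])
    k=abs((P-np.median(P,0))@nn)<.006;P=P[k];c,v,w=fit(P);nn=v[:,0]*np.sign(v[2,0])
    ax=v[:,2]*np.sign(v[1,2]);b=np.cross(ax,nn)
    a=(P-c)@ax;bb=(P-c)@b
    r=cv2.minAreaRect(np.stack([a,bb],1).astype(np.float32))
    ctr=c+ax*r[0][0]+b*r[0][1]
    print(n,'bar',k.sum(),'top ctr',ctr.round(4),'n',nn.round(3),'ax',ax.round(3),'tilt',np.degrees(np.arccos(nn[2])),r)
    # handle
    q=W-ctr;h=(q@nn>.03)&(q@nn<.06)&(abs(q@ax)<.05)&(abs(q@b)<.05)
    print(' handle n',h.sum(),'top pts',np.nanmedian(W[h&(q@nn>.038)],0).round(4),(q@nn)[h].max())
    # jig base
    g=(H>60)&(H<90)&(S>60)&(x>.25)&(x<.65)&(y>-.05)&(y<.5)
    lo=g&(z<.04);print(' base z',np.nanmedian(z[lo]))
    r=cv2.minAreaRect(W[lo][:,:2].astype(np.float32));print(' jig',r)
    yl=(H>20)&(H<35)&(S>150)&(z>.09)&(z<.13)&(y>.05)&(y<.4)&(x>.3)&(x<.56)
    nl,L=cv2.connectedComponents(yl.astype(np.uint8))
    for i in range(1,nl):
        p=W[L==i]
        if len(p)>8: print('  yellow',len(p),p.mean(0).round(4),p[:,2].max().round(3))
    rd=((H<8)|(H>172))&(S>150)&(V>80)&(z>.095)&(z<.13)&(y>.1)&(y<.5)&(x>.3)&(x<.55)
    p=W[rd];print(' red',len(p),p.mean(0).round(3),p.min(0).round(3),p.max(0).round(3))
    kn=(V<70)&(z>.12)&(z<.165)&(y>.3)&(y<.48)&(x>.3)&(x<.52)
    p=W[kn];print(' knob',len(p),np.median(p,0).round(4),np.median(p[p[:,2]>.145],0).round(4) if len(p) else 0)
E
```

```text
top bar 1941 top ctr [ 0.5061 -0.1854  0.0966] n [ 0.455 -0.03   0.89 ] ax [0.065 0.998 0.   ] tilt 27.102978182656166 ((-0.001516088843345642, 0.0033454596996307373), (0.24972005188465118, 0.044762369245290756), 0.12951815128326416)
 handle n 243 top pts [ 0.524  -0.1859  0.1343] 0.046327250107942045
 base z 0.014307772099390605
 jig ((0.47367987036705017, 0.19423580169677734), (0.20124168694019318, 0.2794190049171448), 3.1724324226379395)
  yellow 82 [0.5087 0.1113 0.1081] 0.115
  yellow 89 [0.4995 0.2812 0.1089] 0.117
  yellow 77 [0.4459 0.1079 0.1095] 0.116
  yellow 85 [0.4364 0.2771 0.1091] 0.116
 red 275 [0.512 0.338 0.116] [0.501 0.296 0.108] [0.527 0.377 0.124]
 knob 38 [0.5067 0.3753 0.1403] [0.5066 0.3762 0.1484]
scene bar 3147 top ctr [ 0.5074 -0.1865  0.0965] n [ 0.503 -0.034  0.864] ax [0.066 0.998 0.001] tilt 30.262747902744707 ((0.0028617605566978455, -0.00022745318710803986), (0.2497490793466568, 0.04043913632631302), 0.028767788782715797)
 handle n 369 top pts [ 0.5281 -0.1876  0.1327] 0.04624321855552785
 base z 0.014002235267740581
 jig ((0.47442200779914856, 0.1978030800819397), (0.20315228402614594, 0.287684828042984), 3.2401273250579834)
  yellow 90 [0.439  0.277  0.1081] 0.115
  yellow 43 [0.5046 0.2808 0.1107] 0.116
  yellow 99 [0.4482 0.1076 0.1082] 0.116
  yellow 45 [0.5143 0.111  0.1108] 0.115
 red 285 [0.516 0.339 0.115] [0.503 0.296 0.108] [0.53  0.385 0.121]
 knob 112 [0.5133 0.3777 0.1413] [0.5117 0.3796 0.1493]
```

The bar is tilted 30° about its own level length. A vertical tool can therefore grip the handle's two y faces directly, so I'll start towards it.

>>> move_arm(series=[0, -0.5, 0, 0, -1, 0, -0.8, -0.5, 0, -0.42, 0, -0.8, -1, 0, 0, 0, -0.8, -1, 0, 0, 0, -0.8, -1, 0, 0])

```text
time_s: 0.52
position: [0.2378, 0.4417, 0.2307]
ee_rot: [-0.103, -3.139, 0.001]
force: [0.6, 0.4, 0.6]
opening: 0.0854
grip_force: 0.0
```

>>> move_arm(series=[0, -0.7, -1, 0, 0, 0, -0.7, -1, 0, 0, 0, -0.7, -1, 0, 0, 0, -0.7, -1, 0, 0, 0, -0.7, -1, 0, 0])

```text
time_s: 0.93
position: [0.3324, 0.2848, 0.231]
ee_rot: [-0.104, -3.139, 0.0]
force: [0.4, 0.8, 0.2]
opening: 0.0856
grip_force: 0.0
```

>>> move_arm(series=[0, -0.7, -1, 0, 0, 0, -0.7, -1, 0, 0, 0, -0.7, -1, 0, 0, 0, -0.7, -1, 0, 0, 0, -0.7, -1, 0, 0])

```text
time_s: 1.35
position: [0.4273, 0.1282, 0.2311]
ee_rot: [-0.104, -3.139, -0.0]
force: [0.2, -0.1, -0.5]
opening: 0.0852
grip_force: 0.0
```

>>> move_arm(series=[0, -0.7, -1, 0, 0, 0, -0.7, -1, 0, 0, 0, -0.7, -1, 0, 0, 0, -0.7, -1, 0, 0, 0, -0.4, -1, 0, 0])

```text
time_s: 1.77
position: [0.5143, -0.0281, 0.2308]
ee_rot: [0.105, 3.14, 0.0]
force: [0.0, 0.6, -0.6]
opening: 0.0852
grip_force: 0.0
```

>>> move_arm(series=[0, 0, -1, 0, 0, 0, 0, -1, 0, 0, 0, 0, -1, 0, 0, 0, 0, -0.9, 0, 0, 0, 0, 0, 0, 0])

```text
time_s: 2.18
position: [0.5047, -0.1472, 0.2307]
ee_rot: [-0.113, -3.139, 0.003]
force: [0.6, 0.4, 0.8]
opening: 0.0854
grip_force: 0.0
```

>>> move_arm(series=[0, -0.3, -0.65, 0.3, 0, 0, -0.32, -0.65, 0.5, 0, 0, 0, 0, 0.6, 0, 0, 0, 0, 0.3, 0, 0, 0, 0, 0, 0])

```text
time_s: 2.6
position: [0.5191, -0.1817, 0.1775]
ee_rot: [-0.104, -3.135, -0.004]
force: [0.3, 0.2, -0.1]
opening: 0.0856
grip_force: 0.0
```

>>> move_arm(series=[0, 0, -0.1, 0.7, 0, 0, 0, 0, 0.7, 0, 0, 0, 0, 0.6, 0, 0, 0, 0, 0.4, 0, 0, 0, 0, 0, 0])

```text
time_s: 3.02
position: [0.519, -0.1841, 0.1063]
ee_rot: [-0.102, -3.136, -0.004]
force: [-0.3, 0.1, -0.1]
opening: 0.0854
grip_force: 0.0
```

```bash
python3 - <<'E'
from h import *
o=sensors.get_obs();print(o['position'].round(4),o['ee_rot'].round(3),o['force'].round(1))
s=snapshot('scene');cv2.imwrite('pics/s1.png',cv2.resize(s['frame'][170:370,40:300,::-1],None,fx=3,fy=3))
E
```

```text
[ 0.519  -0.1841  0.1063] [-0.102 -3.136 -0.004] [-0.3  0.1 -0.1]
```

View pics/s1.png

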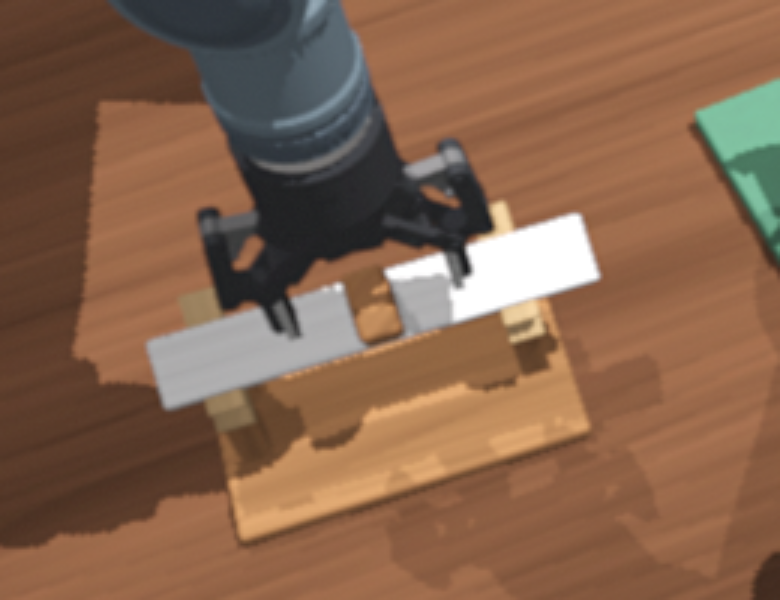

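The fingers stand either side of the handle at about (370,305), with the finger tips at (290,320) and (458,265). I'll close on it.

>>> move_arm(series=[0, -0.05, -0.1, 0.1, 0, 0.5, 0, 0, 0, 0, 1, 0, 0, 0, 0, 1, 0, 0, 0, 0, 1, 0, 0, 0, 0], squeeze=30)

```text
time_s: 3.48
position: [0.5226, -0.1893, 0.106]
ee_rot: [0.104, 3.139, -0.001]
force: [0.8, 0.5, 0.3]
opening: 0.0384
grip_force: 0.0
```

>>> move_arm(series=[1, 0, 0, 0, 0, 1, 0, 0, 0, 0, 1, 0, 0, 0, 0, 1, 0, 0, 0, 0, 1, 0, 0, 0, 0])

```text
time_s: 3.9
position: [0.5226, -0.1887, 0.1058]
ee_rot: [0.104, 3.139, 0.001]
force: [-0.4, 2.4, 6.2]
opening: 0.0238
grip_force: 30.7
```

>>> move_arm(series=[1, -0.1, 0, -0.17, 0, 1, -0.2, 0, -0.35, 0, 1, -0.25, 0, -0.43, 0, 1, -0.25, 0, -0.43, 0, 1, -0.25, 0, -0.43, 0])

```text
time_s: 4.32
position: [0.5531, -0.1914, 0.159]
ee_rot: [-0.105, -3.137, 0.0]
force: [-0.2, 0.6, -2.6]
opening: 0.024
grip_force: 29.9
```

>>> move_arm(series=[1, -0.1, 0, -0.6, 0, 1, 0, 0, -0.6, 0, 1, 0, 0, -0.6, 0, 1, 0, 0, -0.4, 0, 1, 0, 0, 0, 0])

```text
time_s: 4.73
position: [0.5578, -0.1924, 0.2277]
ee_rot: [0.105, 3.137, -0.004]
force: [1.0, 0.6, -3.2]
opening: 0.0237
grip_force: 30.0
```

```bash
cat >> h.py <<'E'
def fit(P):
    c=P.mean(0);w,v=np.linalg.eigh(np.cov((P-c).T));return c,v
def bar(n,zmin):
    s=snapshot(n);W=cloud(s);hsv=cv2.cvtColor(s['frame'],cv2.COLOR_RGB2HSV)
    tcp=sensors.get_obs()['position']
    q=W-tcp
    m=(hsv[:,:,1]<45)&(hsv[:,:,2]>85)&(abs(q[:,:,0])<.06)&(abs(q[:,:,1])<.16)&(abs(q[:,:,1])>.035)&(W[:,:,2]>zmin)&(q[:,:,2]<.02)
    P=W[m]
    for t in (.008,.004,.004):
        c,v=fit(P);nn=v[:,0]*np.sign(v[2,0]);k=abs((P-np.median(P,0))@nn)<t;P=P[k]
    ax=v[:,2]*np.sign(v[1,2]);b=np.cross(ax,nn);a=(P-c)@ax;d=(P-c)@b
    r=cv2.minAreaRect(np.stack([a,d],1).astype(np.float32))
    ctr=c+ax*r[0][0]+b*r[0][1]
    print(n,len(P),'topctr',ctr.round(4),'n',nn.round(3),'ax',ax.round(3),'size',np.round(r[1],3),'ang',round(r[2],1),'tcp',tcp.round(4))
    return s
E
python3 - <<'E'
from h import *
for n in('top','scene'):
    s=bar(n,.11)
cv2.imwrite('pics/s2.png',s['frame'][:,:,::-1])
E
```

```text
top 1365 topctr [ 0.5406 -0.1915  0.219 ] n [ 0.422 -0.022  0.906] ax [ 0.104  0.994 -0.024] size [0.042 0.25 ] ang 87.6 tcp [ 0.5573 -0.1921  0.2261]
scene 3014 topctr [ 0.5421 -0.1917  0.2168] n [ 0.502 -0.031  0.864] ax [ 0.065  0.998 -0.001] size [0.25 0.04] ang 0.0 tcp [ 0.5566 -0.1917  0.2249]
```

View pics/s2.png

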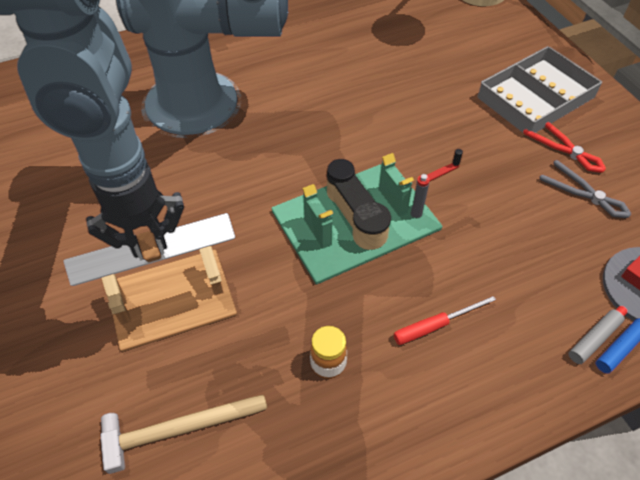

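The bar is held at (150,245), still tilted 30° and clear of the rest. I'll carry it to the jig.

>>> move_arm(series=[1, 0, 0.2, 0, -0.5, 1, 0.1, 0.5, 0, -0.5, 1, 0.1, 0.8, 0, 0, 1, 0.1, 0.8, 0, 0, 1, 0.1, 0.8, 0, 0])

```text
time_s: 5.25
position: [0.5398, -0.0981, 0.2233]
ee_rot: [0.083, -3.137, -0.002]
force: [0.5, -0.6, -4.3]
opening: 0.0237
grip_force: 30.1
```

>>> move_arm(series=[1, 0.1, 0.8, 0, 0, 1, 0.1, 0.8, 0, 0, 1, 0.1, 0.8, 0, 0, 1, 0.1, 0.8, 0, 0, 1, 0.1, 0.8, 0, 0])

```text
time_s: 5.67
position: [0.5183, 0.0211, 0.2236]
ee_rot: [0.084, -3.137, -0.0]
force: [0.7, 0.1, -4.2]
opening: 0.0237
grip_force: 30.1
```

>>> move_arm(series=[1, 0.1, 0.8, 0, 0, 1, 0.1, 0.8, 0, 0, 1, 0.1, 0.8, 0, 0, 1, 0.1, 0.8, 0, 0, 1, 0.1, 0.8, 0, 0])

```text
time_s: 6.08
position: [0.4969, 0.1398, 0.2236]
ee_rot: [0.084, -3.137, 0.001]
force: [-0.2, 0.4, -2.7]
opening: 0.0239
grip_force: 30.1
```

>>> move_arm(series=[1, 0.1, 0.7, 0, 0, 1, 0, 0.5, 0, 0, 1, 0, 0.3, 0, 0, 1, 0, 0, 0, 0, 1, 0, 0, 0, 0])

```text
time_s: 6.5
position: [0.4926, 0.1834, 0.2246]
ee_rot: [0.085, -3.139, 0.002]
force: [0.5, -0.4, -3.8]
opening: 0.0236
grip_force: 30.2
```

>>> move_arm(series=[1, 0, 0.2, 0, 0, 1, 0, 0.2, 0.6, 0, 1, 0, 0, 0.8, 0, 1, 0, 0, 0.7, 0, 1, 0, 0, 0, 0])

```text
time_s: 6.92
position: [0.4895, 0.1943, 0.1583]
ee_rot: [0.082, -3.133, 0.003]
force: [-1.4, -0.1, -4.3]
opening: 0.0236
grip_force: 30.7
```

```bash
cat >> h.py <<'E'
J=np.array([.4740,.1943]);th=np.radians(3.15)
def tj():
    o=sensors.get_obs();d=o['position'][:2]-J;c,s=np.cos(th),np.sin(th)
    print('tcp jig',(np.array([c*d[0]+s*d[1],-s*d[0]+c*d[1]])*1e3).round(1),'z',(o['position'][2]*1e3).round(1),'F',o['force'].round(1))
E
python3 - <<'E'
from h import *
tj();s=bar('scene',.11)
cv2.imwrite('pics/s3.png',cv2.resize(s['frame'][90:300,240:500,::-1],None,fx=2.8,fy=2.8))
E
```

```text
tcp jig [15.4 -0.9] z 158.3 F [-1.4 -0.1 -4.3]
scene 1861 topctr [0.489  0.1924 0.1402] n [0.503 0.028 0.864] ax [-0.043  0.999 -0.007] size [0.251 0.081] ang 0.9 tcp [0.4903 0.1946 0.1604]
```

View pics/s3.png

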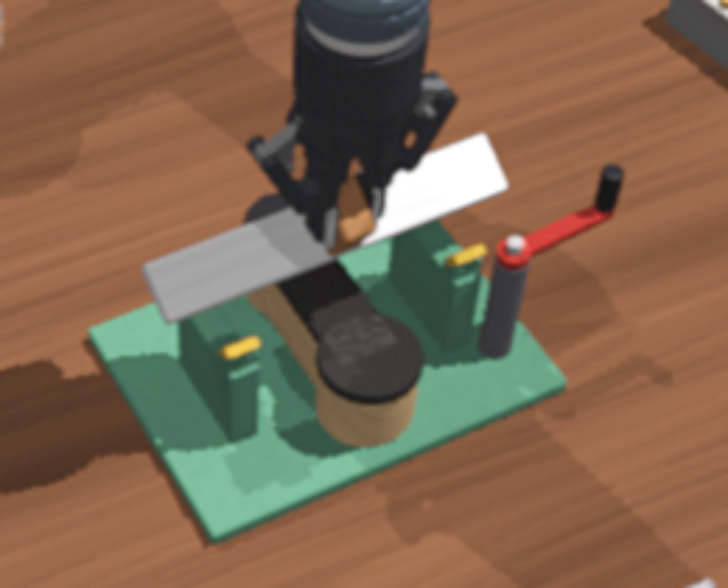

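The bar is over both notches, with its ends at (165,290) and (490,160) and tilt unchanged. I'll lower it to contact.

>>> move_arm(series=[1, -0.1, 0.03, 0.4, 0, 1, 0, 0, 0.4, 0, 1, 0, 0, 0.3, 0, 1, 0, 0, 0.1, 0, 1, 0, 0, 0, 0])

```text
time_s: 7.38
position: [0.4952, 0.1966, 0.1266]
ee_rot: [0.083, -3.14, 0.0]
force: [-0.2, -0.9, -4.9]
opening: 0.0234
grip_force: 30.7
```

```bash
python3 - <<'E'
from h import *
tj();s=bar('scene',.1)
E
```

```text
tcp jig [21.3  1.1] z 126.6 F [-0.2 -0.9 -4.9]
scene 1733 topctr [0.4795 0.1943 0.1172] n [0.503 0.028 0.864] ax [-0.048  0.999 -0.005] size [0.04  0.251] ang 89.5 tcp [0.4955 0.1968 0.1271]
```

>>> move_arm(series=[1, 0.1, 0, 0.1, 0, 1, 0, 0, 0.1, 0, 1, 0, 0, 0.05, 0, 1, 0, 0, 0.05, 0, 1, 0, 0, 0, 0], squeeze=20)

```text
time_s: 7.85
position: [0.4932, 0.197, 0.1204]
ee_rot: [-0.084, 3.137, 0.001]
force: [-3.9, -1.9, 13.5]
opening: 0.0237
grip_force: 33.3
```

>>> move_arm(series=[1, 0.12, 0, 0, 0, 1, 0.12, 0, 0, 0, 1, 0.12, 0, 0, 0, 1, 0, 0, 0, 0, 1, 0, 0, 0, 0], squeeze=20)

```text
time_s: 8.27
position: [0.4849, 0.197, 0.1206]
ee_rot: [-0.084, 3.133, 0.002]
force: [2.1, 0.3, 10.0]
opening: 0.0238
grip_force: 32.6
```

```bash
python3 - <<'E'
from h import *
tj();s=bar('scene',.09)
E
```

```text
tcp jig [11.   2.1] z 120.6 F [ 2.1  0.3 10. ]
scene 1704 topctr [0.469  0.1948 0.1114] n [0.498 0.025 0.867] ax [-0.048  0.999 -0.002] size [0.04 0.25] ang 89.6 tcp [0.4849 0.197  0.1206]
```

>>> move_arm(series=[1, 0.12, 0, 0, 0, 1, 0.12, 0, 0, 0, 1, 0.12, 0, 0, 0, 1, 0, 0, 0, 0, 1, 0, 0, 0, 0])

```text
time_s: 8.73
position: [0.48, 0.1968, 0.1221]
ee_rot: [-0.083, 3.122, 0.003]
force: [12.5, -0.3, 4.5]
opening: 0.0236
grip_force: 32.1
```

```bash
python3 - <<'E'
from h import *
tj();s=bar('scene',.09)
E
```

```text
tcp jig [6.1 2.1] z 122.1 F [12.5 -0.3  4.5]
scene 1768 topctr [0.4663 0.1945 0.1124] n [0.457 0.024 0.889] ax [-0.051  0.999 -0.001] size [0.041 0.25 ] ang 89.8 tcp [0.48   0.1968 0.1221]
```

>>> move_arm(series=[1, 0.12, 0, 0.03, 0, 1, 0.12, 0, 0.03, 0, 1, 0.12, 0, 0.03, 0, 1, 0, 0, 0, 0, 1, 0, 0, 0, 0])

```text
time_s: 9.2
position: [0.4763, 0.1966, 0.1234]
ee_rot: [-0.081, 3.107, 0.003]
force: [20.6, -2.5, 13.2]
opening: 0.024
grip_force: 34.5
```

```bash
python3 - <<'E'
from h import *
tj();s=bar('scene',.09)
E
```

```text
tcp jig [2.5 2.2] z 123.4 F [20.6 -2.5 13.2]
scene 1788 topctr [0.466  0.1947 0.1135] n [0.408 0.022 0.913] ax [-0.053  0.999 -0.   ] size [0.041 0.251] ang 89.9 tcp [0.4764 0.1966 0.1234]
```

>>> move_arm(series=[0.8, 0, 0, 0, 0, 0.77, 0, 0, 0, 0, 0.75, 0, 0, 0, 0], squeeze=20)

```text
time_s: 9.5
position: [0.4764, 0.1966, 0.1234]
ee_rot: [-0.081, 3.108, 0.003]
force: [20.9, -2.7, 13.2]
opening: 0.0236
grip_force: 34.6
```

```bash
python3 - <<'E'
from h import *
tj();s=bar('scene',.09)
E
```

```text
tcp jig [2.5 2.2] z 123.4 F [20.9 -2.7 13.2]
scene 1788 topctr [0.4661 0.1946 0.1135] n [0.415 0.022 0.909] ax [-0.052  0.999 -0.   ] size [0.041 0.251] ang 89.8 tcp [0.4764 0.1966 0.1234]
```

>>> move_arm(series=[0.73, 0, 0, 0, 0, 0.72, 0, 0, 0, 0])

```text
time_s: 9.72
position: [0.4715, 0.1963, 0.1214]
ee_rot: [-0.082, 3.117, 0.003]
force: [5.7, -0.5, 5.2]
opening: 0.0236
grip_force: 6.5
```

>>> move_arm(series=[0.71, 0, 0, 0, 0])

```text
time_s: 9.8
position: [0.464, 0.1958, 0.1178]
ee_rot: [-0.083, 3.132, 0.003]
force: [0.3, 1.6, 2.4]
opening: 0.0249
grip_force: 2.2
```

>>> move_arm(series=[0.7, 0, 0, 0, 0])

```text
time_s: 9.88
position: [0.4639, 0.1959, 0.1174]
ee_rot: [-0.084, 3.132, 0.003]
force: [4.9, -0.0, 9.7]
opening: 0.0256
grip_force: 5.4
```

```bash
python3 - <<'E'
from h import *
tj();s=bar('scene',.09)
E
```

```text
tcp jig [-10.    2.1] z 117.4 F [ 4.9 -0.   9.7]
scene 1787 topctr [0.4671 0.1945 0.1111] n [0.466 0.025 0.884] ax [-0.056  0.998  0.001] size [0.25  0.041] ang 0.1 tcp [0.4638 0.1958 0.1174]
```

The fingertips now sit on the bar's high side, so pressing down there should level it with the handle still between the fingers.

>>> move_arm(series=[0.7, 0, 0, 0.06, 0, 0.7, 0, 0, 0.06, 0, 0.7, 0, 0, 0.06, 0, 0.7, 0, 0, 0, 0])

```text
time_s: 10.27
position: [0.4659, 0.1963, 0.1157]
ee_rot: [-0.084, 3.127, 0.004]
force: [0.7, -2.4, 31.1]
opening: 0.0258
grip_force: 13.8
```

```bash
python3 - <<'E'
from h import *
tj();s=bar('scene',.09)
cv2.imwrite('pics/s4.png',cv2.resize(s['frame'][90:300,240:500,::-1],None,fx=2.8,fy=2.8))
E
```

```text
tcp jig [-7.9  2.4] z 115.7 F [ 0.7 -2.4 31.1]
scene 1859 topctr [0.4672 0.1947 0.1109] n [0.469 0.026 0.883] ax [-0.055  0.998  0.   ] size [0.251 0.041] ang 0.0 tcp [0.4659 0.1963 0.1157]
```

View pics/s4.png

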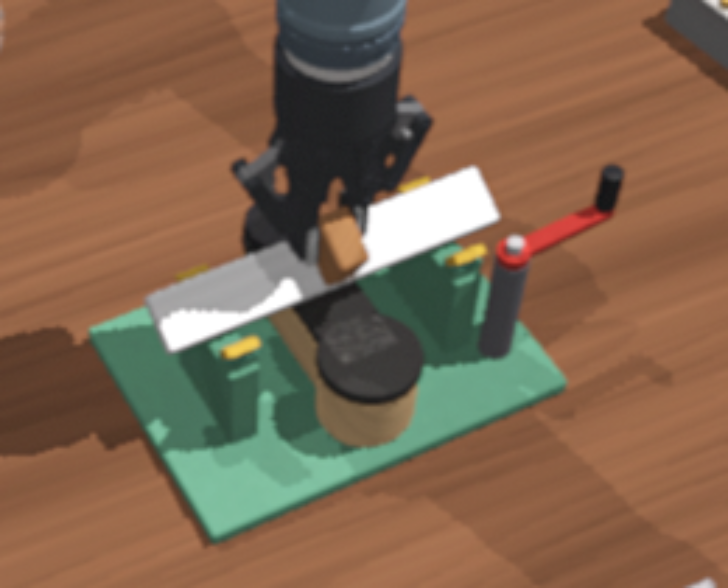

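>>> move_arm(series=[0.7, 0, 0, -0.1, 0, 1, 0, 0, 0, 0, 1, 0, 0, 0, 0, 1, 0, 0, -0.1, 0, 1, 0, 0, -0.1, 0], squeeze=30)

```text
time_s: 10.73
position: [0.4628, 0.1957, 0.1198]
ee_rot: [-0.084, 3.135, 0.002]
force: [5.6, 0.3, -2.9]
opening: 0.0237
grip_force: 34.4
```

>>> move_arm(series=[1, -0.15, 0, 0, 0, 1, -0.15, 0, 0, 0, 1, -0.15, 0, 0, 0, 1, 0, 0, 0, 0, 1, 0, 0, 0, 0])

```text
time_s: 11.15
position: [0.4728, 0.1955, 0.1175]
ee_rot: [0.084, -3.138, 0.001]
force: [-0.5, 0.0, -3.4]
opening: 0.0236
grip_force: 34.5
```

```bash
cat >> h.py <<'E'
E
python3 - <<'E'
from h import *
tj();s=bar('scene',.09)
E
```

```text
tcp jig [-1.2  1.3] z 117.5 F [-0.5  0.  -3.4]
scene 1811 topctr [0.4749 0.1949 0.1114] n [0.48  0.026 0.877] ax [-0.054  0.999 -0.   ] size [0.041 0.252] ang 89.9 tcp [0.4727 0.1955 0.1176]
```

>>> move_arm(series=[1, -0.13, 0, 0, 0, 1, -0.13, 0, 0, 0, 1, 0, 0, 0, 0, 0.72, 0, 0, 0, 0, 0.71, 0, 0, 0, 0])

```text
time_s: 11.62
position: [0.4811, 0.1961, 0.1185]
ee_rot: [0.084, -3.14, 0.0]
force: [0.7, -1.2, -0.0]
opening: 0.0244
grip_force: 0.0
```

>>> move_arm(series=[0.7, 0.1, 0, 0.03, 0, 0.7, 0.1, 0, 0.06, 0, 0.7, 0, 0, 0.06, 0, 0.7, 0, 0, 0, 0])

```text
time_s: 11.95
position: [0.4753, 0.1958, 0.1139]
ee_rot: [-0.084, 3.14, 0.0]
force: [-0.4, -0.3, -0.7]
opening: 0.0252
grip_force: 0.0
```

```bash
python3 - <<'E'
from h import *
tj();s=bar('scene',.09)
E
```

```text
tcp jig [1.4 1.5] z 113.9 F [-0.4 -0.3 -0.7]
scene 1611 topctr [0.4724 0.1942 0.1038] n [ 0.016 -0.001  1.   ] ax [-0.054  0.999  0.002] size [0.048 0.251] ang 89.0 tcp [0.4753 0.1958 0.114 ]
```

The bar is down and level: about 1° tilt, top at 103.8 mm, and x about −1.6 mm in the jig. I'll grip it there so it is held in place.

>>> move_arm(series=[0.7, 0.05, -0.04, 0, 0, 1, 0, 0, 0, 0, 1, 0, 0, 0, 0, 1, 0, 0, 0, 0, 1, 0, 0, 0, 0], squeeze=20)

```text
time_s: 12.42
position: [0.474, 0.1946, 0.1142]
ee_rot: [-0.084, 3.14, 0.0]
force: [-0.4, -0.1, 1.1]
opening: 0.0237
grip_force: 20.7
```

>>> move_arm(series=[1, 0, 0, 0.03, 0, 1, 0, 0, 0, 0, 1, 0, 0, 0, 0, 1, 0, 0, 0, 0, 1, 0, 0, 0, 0])

```text
time_s: 12.83
position: [0.474, 0.1946, 0.1142]
ee_rot: [-0.084, 3.14, 0.0]
force: [-3.0, -1.5, 8.4]
opening: 0.0237
grip_force: 21.6
```

```bash
python3 - <<'E'
from h import *
tj();s=bar('scene',.09);bar('top',.09)
E
```

```text
tcp jig [0.1 0.3] z 114.2 F [-3.  -1.5  8.4]
scene 1628 topctr [0.4723 0.193  0.1037] n [0.031 0.002 1.   ] ax [-0.056  0.998  0.   ] size [0.251 0.044] ang 0.1 tcp [0.4741 0.1946 0.1142]
top 716 topctr [0.4751 0.1148 0.1042] n [0.008 0.    1.   ] ax [-0.128  0.992  0.001] size [0.091 0.04 ] ang 4.3 tcp [0.4741 0.1946 0.1142]
```

The bar is held flat and centred in both notches. I'll let go, rise, and go to the keeper knob.

>>> move_arm(series=[0.6, 0, 0, 0, 0, 0.4, 0, 0, 0, 0, 0.4, 0, 0, 0, 0, 0.4, 0, 0, -0.3, 0, 0.4, 0, 0, -0.7, 0])

```text
time_s: 13.35
position: [0.4715, 0.1938, 0.1411]
ee_rot: [0.084, -3.134, 0.002]
force: [-0.4, -0.5, -0.6]
opening: 0.0515
grip_force: 0.0
```

>>> move_arm(series=[0.4, 0, 0, -0.8, 0, 0.4, 0, 0, -0.8, 0, 0.4, 0, 0, -0.5, 0, 0.4, -0.2, 0.3, 0, 0, 0.4, -0.3, 0.7, 0, 0])

```text
time_s: 13.77
position: [0.4881, 0.2246, 0.2076]
ee_rot: [-0.08, 3.138, -0.0]
force: [-0.5, 0.0, 0.2]
opening: 0.0512
grip_force: 0.0
```

>>> move_arm(series=[0.4, -0.3, 1, 0, 0, 0.4, -0.3, 1, 0, 0, 0.4, -0.3, 1, 0, 0, 0.4, -0.1, 0.9, 0, 0, 0.4, 0, 0.6, 0, 0])

```text
time_s: 14.18
position: [0.5101, 0.3646, 0.2048]
ee_rot: [0.086, -3.14, -0.001]
force: [-0.7, 0.1, -0.3]
opening: 0.0513
grip_force: 0.0
```

>>> move_arm(series=[0.4, 0, 0.4, 0, 0, 0.4, 0, 0.2, 0, 0, 0.4, 0, 0, 0, 0, 0.4, 0, 0, 0, 0])

```text
time_s: 14.52
position: [0.5089, 0.3792, 0.2058]
ee_rot: [0.084, -3.14, 0.001]
force: [-0.0, 0.4, 0.2]
opening: 0.0511
grip_force: 0.0
```

```bash
python3 - <<'E'
from h import *
tj()
def jf(p): 
    d=np.asarray(p)[:2]-J;c,s=np.cos(th),np.sin(th);return (np.array([c*d[0]+s*d[1],-s*d[0]+c*d[1]])*1e3).round(1)
s=snapshot('scene');W=cloud(s);hsv=cv2.cvtColor(s['frame'],cv2.COLOR_RGB2HSV).astype(int);x,y,z=np.moveaxis(W,-1,0)
m=(hsv[:,:,1]<45)&(hsv[:,:,2]>85)&(abs(x-.474)<.06)&(abs(y-.194)<.14)&(z>.098)&(z<.112)
c,v=fit(W[m]);r=cv2.minAreaRect(W[m][:,:2].astype(np.float32));print('bar',jf(r[0]),r,'n',v[:,0].round(3),np.median(z[m]))
kn=(hsv[:,:,2]<70)&(z>.12)&(z<.152)&(y>.34)&(y<.41)&(x>.47)&(x<.54);p=W[kn];print('knob',len(p),jf(np.median(p[p[:,2]>.146],0)),jf(p.mean(0)))
cv2.imwrite('pics/s5.png',cv2.resize(s['frame'][60:300,240:540,::-1],None,fx=2.5,fy=2.5))
E
```

```text
tcp jig [ 45.  182.7] z 205.8 F [-0.   0.4  0.2]
bar [-0.9 -1.7] ((0.47319352626800537, 0.1925656646490097), (0.2506314814090729, 0.08219468593597412), 83.31867980957031) n [0.023 0.001 1.   ] 0.10369716603176593
knob 108 [ 47.6 183.2] [ 48.6 181.7]
```

View pics/s5.png

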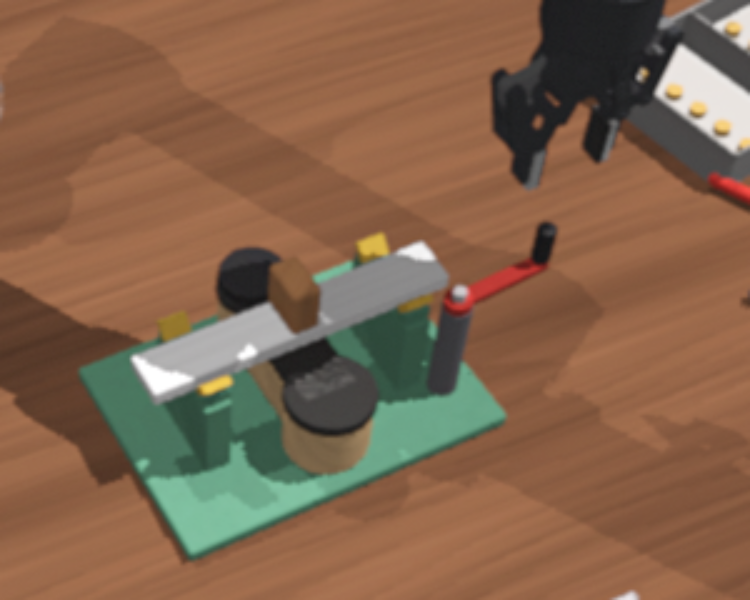

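The bar lies flat in both notches, with its handle at (295,295). The fingers are above the knob at (545,240). I'll descend and pinch it.

>>> move_arm(series=[0.4, 0, 0.04, 0.6, 0, 0.4, 0, 0, 0.8, 0, 0.4, 0, 0, 0.8, 0, 0.4, 0, 0, 0.45, 0, 0.4, 0, 0, 0, 0])

```text
time_s: 14.98
position: [0.5068, 0.3781, 0.1231]
ee_rot: [0.081, -3.135, 0.006]
force: [-0.3, -1.1, -1.3]
opening: 0.0515
grip_force: 0.0
```

>>> move_arm(series=[0.7, 0, 0, 0, 0, 1, 0, 0, 0, 0, 1, 0, 0, 0, 0, 1, 0, 0, 0, 0, 1, 0, 0, 0, 0], squeeze=20)

```text
time_s: 15.4
position: [0.5101, 0.3825, 0.1286]
ee_rot: [-0.085, 3.137, 0.006]
force: [-0.7, 2.8, 3.7]
opening: 0.0151
grip_force: 23.1
```

```bash
python3 -c "
from h import *
tj()"
```

```text
tcp jig [ 46.4 185.9] z 128.6 F [-0.7  2.8  3.7]
```

>>> move_arm(series=[1, 0.37, -0.06, 0, 0, 1, 0.36, -0.1, 0, 0, 1, 0.33, -0.17, 0, 0, 1, 0.32, -0.2, 0, 0, 1, 0, 0, 0, 0])

```text
time_s: 15.82
position: [0.4665, 0.3652, 0.1286]
ee_rot: [0.088, -3.139, -0.01]
force: [-6.1, 7.9, 3.9]
opening: 0.0149
grip_force: 23.3
```

```bash
python3 -c "
from h import *
tj()"
```

```text
tcp jig [  1.9 171.1] z 128.6 F [-6.1  7.9  3.9]
```

>>> move_arm(series=[1, 0.25, -0.3, 0, 0, 1, 0.21, -0.32, 0, 0, 1, 0.18, -0.33, 0, 0, 1, 0.14, -0.34, 0, 0, 1, 0, 0, 0, 0])

```text
time_s: 16.23
position: [0.4425, 0.3233, 0.1281]
ee_rot: [0.088, -3.134, -0.005]
force: [-14.7, 2.9, 13.0]
opening: 0.0151
grip_force: 24.2
```

>>> move_arm(series=[1, 0.08, -0.35, 0, 0, 1, 0.03, -0.35, 0, 0, 1, 0, -0.05, 0, 0, 1, 0, 0, 0, 0])

```text
time_s: 16.57
position: [0.4429, 0.3037, 0.1282]
ee_rot: [0.087, -3.137, -0.014]
force: [-8.5, 10.8, 6.8]
opening: 0.0148
grip_force: 24.0
```

```bash
python3 -c "
from h import *
tj()"
```

```text
tcp jig [-25.1 110.9] z 128.2 F [-8.5 10.8  6.8]
```

At its stop: the knob is at jig (−25,111), against (−25,110) when closed. I'll open straight up, retreat and check.

>>> move_arm(series=[0.8, 0, 0, 0, 0, 0.5, 0, 0, 0, 0, 0.5, 0, 0, 0, 0, 0.5, 0, 0, -0.4, 0, 0.5, 0, 0, -0.8, 0])

```text
time_s: 16.98
position: [0.4431, 0.2985, 0.1603]
ee_rot: [0.083, -3.135, 0.006]
force: [0.5, 0.3, -0.9]
opening: 0.0427
grip_force: 0.0
```

>>> move_arm(series=[0.5, 0, 0, -0.9, 0, 0.5, 0, 0, -0.9, 0, 0.5, 0, 0.5, -0.5, 0, 0.5, 0, 0.9, 0, 0, 0.5, 0, 0.9, 0, 0])

```text
time_s: 17.4
position: [0.4429, 0.3693, 0.2338]
ee_rot: [-0.08, 3.137, 0.001]
force: [0.6, 0.4, 0.8]
opening: 0.0428
grip_force: 0.0
```

>>> move_arm(series=[0.5, 0, 0.9, 0, 0, 0.5, 0, 0.9, 0, 0, 0.5, 0, 0.5, 0, 0, 0.5, 0, 0, 0, 0, 0.5, 0, 0, 0, 0])

```text
time_s: 17.82
position: [0.4378, 0.4379, 0.2312]
ee_rot: [-0.085, 3.14, -0.002]
force: [-0.1, -0.5, 0.5]
opening: 0.0431
grip_force: 0.0
```

```bash
python3 - <<'E'
from h import *
tj()
s=snapshot('scene');W=cloud(s);hsv=cv2.cvtColor(s['frame'],cv2.COLOR_RGB2HSV).astype(int);x,y,z=np.moveaxis(W,-1,0)
m=(hsv[:,:,1]<45)&(hsv[:,:,2]>85)&(abs(x-.474)<.06)&(abs(y-.194)<.14)&(z>.098)&(z<.108)
c,v=fit(W[m]);print('bar n',v[:,0].round(3),np.median(z[m]),'c',c.round(4))
cv2.imwrite('pics/s6.png',cv2.resize(s['frame'][60:300,240:540,::-1],None,fx=2.5,fy=2.5))
E
```

```text
tcp jig [-22.8 245.3] z 231.2 F [-0.1 -0.5  0.5]
bar n [0.021 0.002 1.   ] 0.1037847251693847 c [0.4757 0.1785 0.1036]
```

View pics/s6.png

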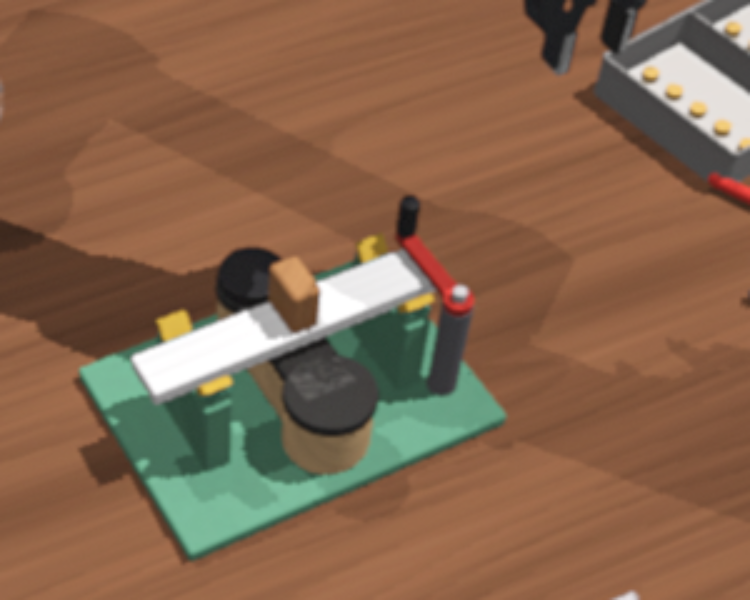

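The keeper lies across the bar's end, from its pivot at (458,295) to its knob at (408,215). The bar is flat and the gripper is clear, so I'm handing the job in.

```bash
python3 -c "
from h import *
print(workorder.close_job())"
```

```text
the job is handed in; nothing more can be done
None
```

The job is handed in, verdict not shown: the bar measures flat and centred in both notches with the keeper at its stop, but it wouldn't turn level in the grip, so I slackened the fingers around the handle, it dropped the last few mm into the notches, and I then gripped it there before letting go.

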